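# Bring the old tin to the front and restock behind it

## Task

One of the three trays on the low warehouse shelf holds just a single squat steel tin, at the back: pull that older tin forward until it stands up against the front lip of its tray (the end nearest the robot). Then fetch the matching tin, same size and shape, from the goods standing on the table, and set it down in the same tray behind the older one. Keep both tins upright and do not drop the new one into the tray.

Things in the scene. Friction and masses are not known exactly. Their poses are not given: they have to be found in the camera images.
- tin_tray: Fixed grey steel tray of the squat tins, the left, middle or right of three alike. 196 (x) by 94 mm (y); floor 4 mm thick; lips 3 mm thick on all sides, their tops 16 mm above the underside. Origin: centre of the underside, 70 mm above the table. +x points from front (robot end) to back, +y left, z up. Inner lip faces: x = +-95, y = +-44 mm; a tin touching the front lip has its centre at x = -65 mm.
- shelf: Fixed low shelf, 250 (x) by 360 (y) by 70 mm high, orange beams front and back, pale deck. Origin: centre of its underside, on the table; axes as the trays'. It carries three trays at y = -110, 0, 110 mm. The two other trays are full: one with two slim tins (46 mm wide, 100 tall), one with two cartons (60 x 50 x 85 mm tall), each within 6 mm of its tray's centre line.
- old_tin: Squat closed steel tin with a blank paper band, 60 mm in diameter, 75 mm tall, 0.25 to 0.5 kg, upright. Origin: centre of its underside, z up; its yaw means nothing. The older stock: the only thing in tin_tray, at the start in its back half, with the tray's front half empty.
- new_tin: Squat closed steel tin with a blank paper band, 60 mm in diameter, 75 mm tall, 0.25 to 0.5 kg, upright. Origin: centre of its underside, z up; its yaw means nothing. The new stock: stands directly on the table to the left of the shelf, among a slim tin (46 mm diameter, 100 mm tall) and a wide flat tin (84 mm diameter, 38 mm tall), with at least 40 mm free all round it.
Things that resemble listed ones, but are neither listed nor needed, are in the scene too. Leave any purple or turquoise look-alike of the old_tin alone.

How it is judged:
By the outcome, as a careful person would: the job done as asked, in the order asked, and still so for the second after the job is handed in, with the robot touching nothing.
It also fails if it takes over 58 s, if anything falls off the work surface, if the arm or the gripper's body presses on something with over 40 N, if the wrist force passes 120 N, or if a joint passes its speed limit or range.

## Robot

A 6-joint arm with a two-finger parallel gripper is mounted at the origin on the work surface. World frame = base frame: x ahead of the robot, y to its left, z up, the work surface at z = 0. Lengths are in m, angles in rad, forces in N, time in s.
With the tool pointing down it reaches from about 0.35 to 0.85 m from the base axis. Payload 8.1 kg.
Tool frame: the origin (TCP) lies midway between the tips of the shut fingers; the grasp point (between the pads) lies 19 mm behind it; x points along the fingers, y is the direction in which the jaws open and shut, and the axes are right-handed (so a half turn about x gives the same grasp; the last joint's range is limited). The gripper opens to 85 mm and grips with 20 to 120 N. Pads are 22 mm wide; open, the fingers measure 114 mm over their backs; the gripper's body (76 mm by 85 mm) begins 54 mm behind the grasp point. The pads swing forward as they close: fully open they stand 13 mm farther back than shut.
Start: joints at [-1.303, 0.13, 1.488, -0, 1.523, -0.085], TCP at [0.207, -0.563, 0.231] pointing down, gripper open.
Joint ranges: [-2.96, 2.96], [-0.89, 2.26], [0.02, 2.5], [-1.34, 4.48], [0, 2.73], [-2.66, 2.66]. Speed limits (rad/s): [2.39, 2.39, 2.79, 3.14, 3.14, 3.14].

## Interface

Orientations are given as a rotation vector (axis times angle).
In Python, from rig import robot gives the robot as it stands.
- The arm moves only by the tool jog_arm, never from a script. Its argument "steps" is one flat list of numbers, 4 for each row, row after row: the shift along the world's x, y, z in m, then the turn about the world's z in degrees. A call has 1 to 20 rows; each row is the pose to reach, as a shift and turn from the pose measured when the call began; what a row does not reach only later rows make up. A row lasts 1/10 s, in which the tool goes at most 50 mm and 8.59 degrees, less where a joint would pass 70% of its speed; a pose out of reach is approached as far as the arm can. A call with a gripper value outside its range is refused whole. "hand" is the opening, from 0 (shut) to 1 (fully open), set as the call begins (left out, the last holds). The fingers move at their own pace and stop on an object; "grip_force" is the grip in N (left out, the last holds). Time passes only in rows, so rows that repeat a pose let the fingers close. It gives the time, the measured TCP pose, the force and the opening at its end, in the units of the state.
- robot.observe(): the state, without advancing time (a new reading comes with each control period).
- robot.snapshot(name): name is "scene" or "top" or "wrist"; returns the picture (480x640x3 uint8, red, green, blue); there is no depth.
- robot.camera_info(name): a dict with "intrinsics" (3x3 intrinsics, pixels), "k1" (the pictures are not rectified: a ray, as slopes to the right and down, at radius r is drawn at 1 + k1 r^2 times it, then the intrinsics apply), "R" (3x3) and "t" (3): a world point X has camera coordinates R X + t; the wrist camera has in their place "mount" (4x4, takes a point from camera to tool coordinates, whose origin is the TCP and whose axes are the tool frame's). Camera axes: x right, y down, z forward; pixel columns grow to the right and rows downward; lengths in m; the calibration is good to about 2 mm. A picture is of the moment at which its call begins: read the wrist's pose just before it. camera_info takes no time and is no camera call.
- robot.sign_off(): hands the job in, once; it reports no verdict.
The state is a dict: "time": time; "q": joint angles; "joint_vel": joint speeds; "tau": joint torques, N m; "ee_pos": TCP position; "orientation": TCP orientation; "force": force on the tool from outside, world axes, zero at the start; "wrist_torque": the same for the moment, N m; "finger_gap": finger opening in m.
Only numpy, scipy, OpenCV 4.12 (cv2) and the standard library are available. Lean on these libraries where they do the work, as an engineer would, in place of code of your own. Each camera call takes 0.05 s, during which the arm holds its last target.

## Working session

There is one attempt and no reset: what is moved stays moved. The work goes in short steps, Python scripts to look and compute and a tool call to move; the robot and the scene stay as the last step left them, time stands still between calls to the robot, and variables do not carry over. Pictures are saved under pics/ and viewed, and the job is handed in when it is done.

Besides the shell and the picture viewer there is one more tool, called by a JSON object that holds its "api" and its "payload", one argument or row to a line. jog_arm: Moves the arm, as the interface text tells. Its arguments: {"type":"object","properties":{"steps":{"type":"array"},"hand":{"type":"number"},"grip_force":{"type":"number"}},"required":["steps"]}

```bash
mkdir -p pics; ls; python3 - <<'E'
from rig import robot
import cv2
s=robot.observe();print(s)
for n in("scene","top"):
    cv2.imwrite(f"pics/{n}0.png",robot.snapshot(n)[:,:,::-1])
for n in("scene","top","wrist"):print(n,robot.camera_info(n))
E
```

```text
pics
{'time': 0.0, 'q': array([-1.30338195e+00,  1.31182936e-01,  1.48930586e+00,  3.12366271e-05,
        1.52298354e+00, -8.54061978e-02]), 'joint_vel': array([ 0.00029411, -0.00082394,  0.0007474 ,  0.00012232, -0.00015313,
        0.0020802 ]), 'tau': array([ 3.26122363e-04, -5.69402933e+01, -5.00547624e+01, -1.97298050e-04,
        1.45542371e-02, -2.73628348e-05]), 'ee_pos': array([ 0.20720829, -0.56249228,  0.23021683]), 'orientation': array([ 2.03005602,  0.36384174, -2.03034422]), 'force': array([-0.36884738,  0.21884198, -0.17793473]), 'wrist_torque': array([-0.00562214, -0.00852803, -0.01133055]), 'finger_gap': 0.08552224392139068}
scene {'intrinsics': array([[440.33446665,   0.        , 320.40319868],
       [  0.        , 440.33446665, 236.09510283],
       [  0.        ,   0.        ,   1.        ]]), 'k1': -0.07362839639927848, 'R': array([[-0.49588126,  0.86838423, -0.0032573 ],
       [ 0.62389721,  0.35365555, -0.69690747],
       [-0.60403149, -0.34761557, -0.71715366]]), 't': array([ 0.16265032, -0.25929953,  1.30886049])}
top {'intrinsics': array([[605.85739075, 
[... 251 characters left out ...]
4.06140650e-04, -9.74358802e-02],
       [ 9.74341067e-02,  1.14814098e-02, -9.95175749e-01]]), 't': array([0.05961699, 0.50104172, 1.2373474 ])}
wrist {'intrinsics': array([[426.67733487,   0.        , 324.56830068],
       [  0.        , 426.67733487, 241.50380527],
       [  0.        ,   0.        ,   1.        ]]), 'k1': 0.011602110129677748, 'mount': array([[ 9.13979092e-04, -2.69301706e-01,  9.63055427e-01,
        -1.41552493e-01],
       [ 9.99999570e-01,  3.99846595e-04, -8.37230449e-04,
         3.88475125e-05],
       [-1.59606845e-04,  9.63055778e-01,  2.69301956e-01,
        -6.86530503e-02],
       [ 0.00000000e+00,  0.00000000e+00,  0.00000000e+00,
         1.00000000e+00]])}
```

View pics/scene0.png

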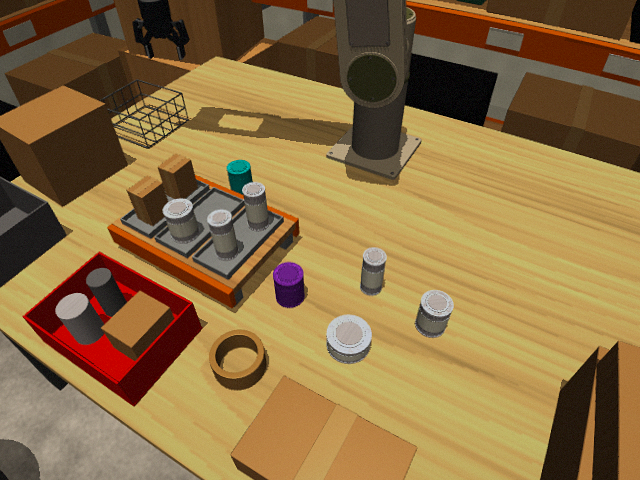

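View pics/top0.png

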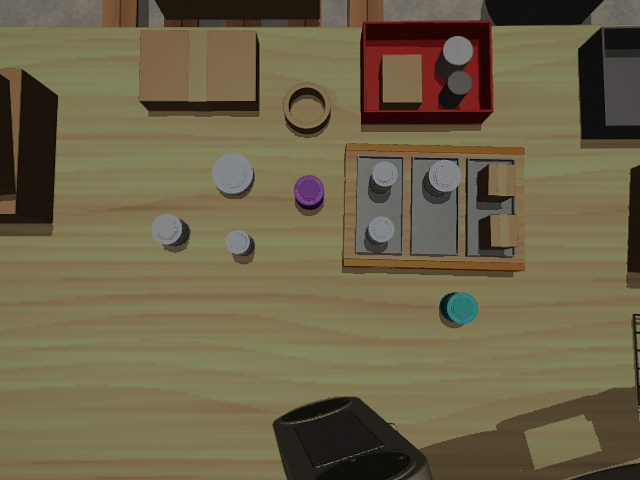

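The middle tray holds the lone squat tin: top (445,176), scene (180,220). The left tray has two slim tins and the right one two cartons. On the table at the left there are three candidates, in the top image: (167,230) squat, (238,243) slim and (233,174) wide and flat. I'll measure them and confirm in an enlarged crop.

```bash
cat > h.py <<'E'
import numpy as np, cv2
from rig import robot
from scipy.spatial.transform import Rotation as Rn
def ext(n,s=None):
    c=robot.camera_info(n)
    if n!="wrist": return c["intrinsics"],c["k1"],c["R"],c["t"]
    T=np.eye(4);T[:3,:3]=Rn.from_rotvec(s["orientation"]).as_matrix();T[:3,3]=s["ee_pos"]
    M=np.linalg.inv(T@c["mount"]);return c["intrinsics"],c["k1"],M[:3,:3],M[:3,3]
def back(e,uv,z):
    K,k,R,t=e;p=cv2.undistortPoints(np.array(uv,float).reshape(-1,1,2),K,np.array([k,0,0,0,0.])).reshape(-1,2)
    d=np.c_[p,np.ones(len(p))]@R; c=-R.T@t
    return c+d*((z-c[2])/d[:,2])[:,None]
def proj(e,X):
    K,k,R,t=e
    return cv2.projectPoints(np.array(X,float).reshape(-1,1,3),cv2.Rodrigues(R)[0],t,K,np.array([k,0,0,0,0.]))[0].reshape(-1,2)
def circ(x,y,z,r):
    a=np.linspace(0,2*np.pi,60);return np.c_[x+r*np.cos(a),y+r*np.sin(a),0*a+z]
def crop(im,x0,y0,w,h,f,name):
    cv2.imwrite(name,cv2.resize(im[y0:y0+h,x0:x0+w,::-1],None,fx=f,fy=f,interpolation=cv2.INTER_CUBIC))
E
python3 - <<'E'
from h import *
t=cv2.imread("pics/top0.png")[:,:,::-1];s=cv2.imread("pics/scene0.png")[:,:,::-1]
crop(t,340,135,190,145,4,"pics/c1.png")
crop(t,140,145,190,120,4,"pics/c2.png")
crop(s,320,220,150,150,4,"pics/c3.png")
e=ext("top")
print(back(e,[[167,229]],.075),back(e,[[238,241]],.1),back(e,[[233,173]],.038),back(e,[[445,175]],.149))
# shelf front edge corners top z=.07
print(back(e,[[345,145],[524,147],[344,269],[524,271]],.07))
E
```

```text
[[0.49954618 0.35613309 0.075     ]] [[0.4733649  0.21010319 0.1       ]] [[0.62042071 0.23100757 0.038     ]] [[ 0.59425503 -0.18639097  0.149     ]]
[[ 0.67161475 -0.00112896  0.07      ]
 [ 0.66617325 -0.36224695  0.07      ]
 [ 0.419716    0.00185925  0.07      ]
 [ 0.41612787 -0.3542677   0.07      ]]
```

View pics/c1.png

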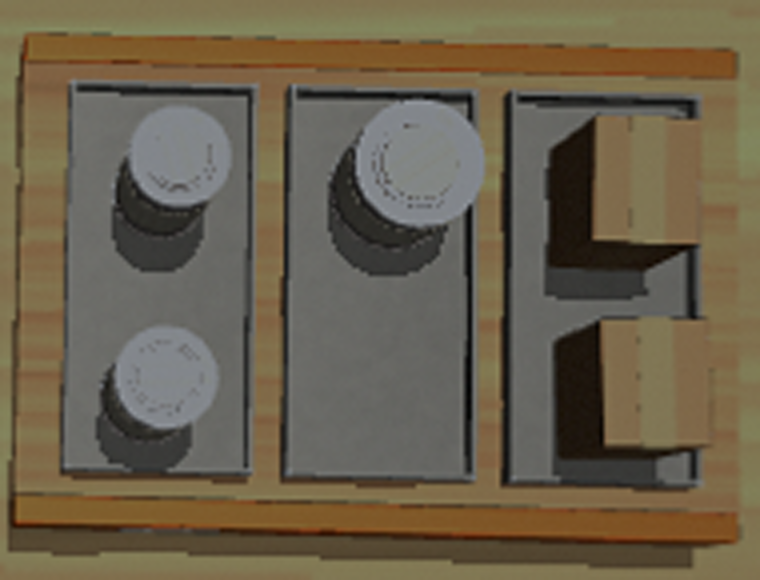

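View pics/c2.png

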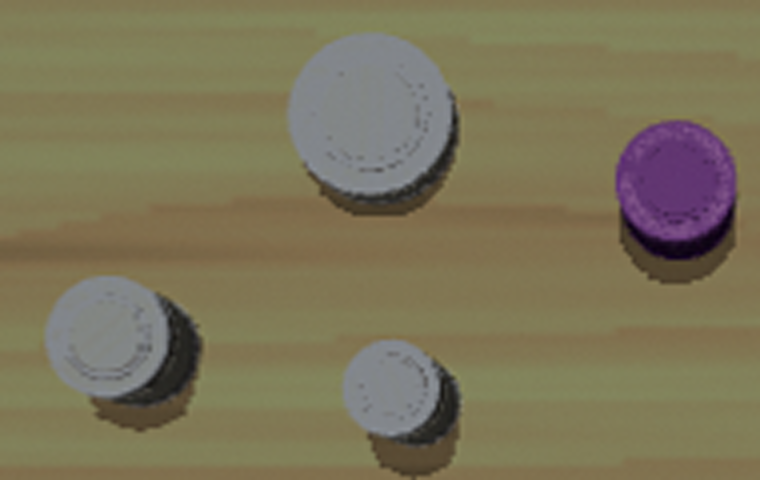

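View pics/c3.png

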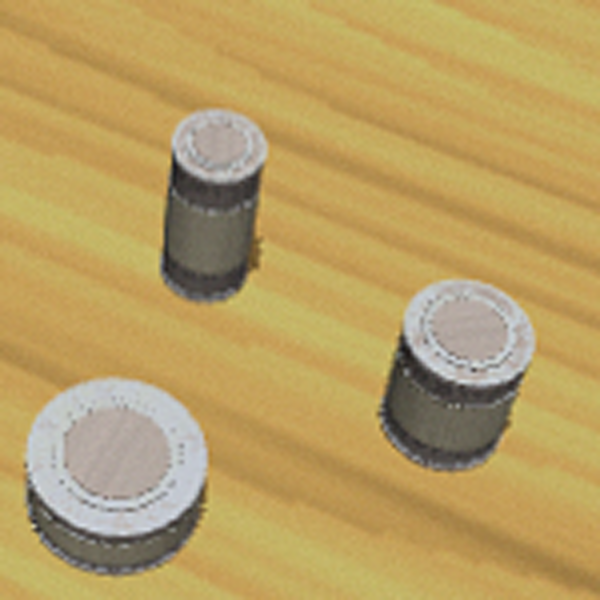

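```bash
python3 - <<'E'
from h import *
e=ext("top");es=ext("scene")
f=lambda p,o:[[ (a+.5)/4-.5+o[0],(b+.5)/4-.5+o[1]] for a,b in p]
C=back(e,f([(290,86),(477,90),(281,478),(472,483)],(340,135)),.086)
print(C,np.linalg.norm(C[0]-C[1]),np.linalg.norm(C[0]-C[2]),C.mean(0))
L=(C[0]-C[2])+(C[1]-C[3]);print("yaw",np.degrees(np.arctan2(L[1],L[0])))
S=back(e,f([(25,36),(737,50),(12,524),(737,542)],(340,135)),.07);print(S.mean(0),S)
o=back(e,f([(420,163)],(340,135)),.149)[0];n=back(e,f([(107,337)],(140,145)),.075)[0];print("old",o,"new",n)
s=back(e,f([(390,388)],(140,145)),.1)[0];print('slim',s)
sc=cv2.imread("pics/scene0.png");tp=cv2.imread("pics/top0.png")
for im,E in((sc,es),(tp,e)):
  for x,y,z,r in((o[0],o[1],.149,.03),(o[0],o[1],.074,.03),(n[0],n[1],.075,.03),(n[0],n[1],0,.03)):
    cv2.polylines(im,[np.round(proj(E,circ(x,y,z,r))*8).astype(int)],True,(0,255,0),1,cv2.LINE_AA,3)
  yaw=np.arctan2(L[1],L[0]);c=C.mean(0)
  R=np.array([[np.cos(yaw),-np.sin(yaw)],[np.sin(yaw),np.cos(yaw)]])
  q=np.array([[.098,.047],[.098,-.047],[-.098,-.047],[-.098,.047]])@R.T+c[:2]
  cv2.polylines(im,[np.round(proj(E,np.c_[q,0*q[:,0]+.086])*8).astype(int)],True,(255,0,255),1,cv2.LINE_AA,3)
a=cv2.resize(sc[150:350,100:480],None,fx=2,fy=2);b=cv2.resize(tp[130:280,140:530],(760,292))
cv2.imwrite("pics/ov.png",np.vstack([a,b])[:600])
E
```

```text
[[ 0.64469921 -0.13456466  0.086     ]
 [ 0.64236689 -0.22751097  0.086     ]
 [ 0.44850164 -0.12731591  0.086     ]
 [ 0.44608708 -0.22080218  0.086     ]] 0.09297556636299767 0.19633143495274633 [ 0.54541371 -0.17754843  0.086     ]
yaw -2.036732552917451
[ 0.5461678 -0.1786037  0.07     ] [[ 0.67445709 -0.00291832  0.07      ]
 [ 0.66591762 -0.3619895   0.07      ]
 [ 0.42643914  0.00457433  0.07      ]
 [ 0.41785735 -0.35408132  0.07      ]]
old [ 0.59353995 -0.18567348  0.149     ] new [0.4997983  0.35739033 0.075     ]
slim [0.47213856 0.21180032 0.1       ]
```

View pics/ov.png

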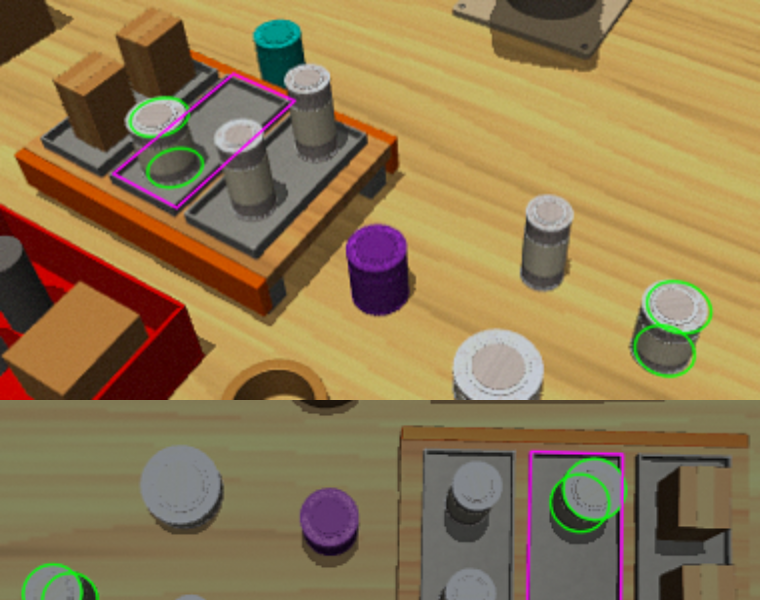

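The overlays agree with both cameras. Old tin: tray x' ≈ +48 and y' ≈ -6 mm. New tin: (0.500, 0.357), with 60 mm diameter and 75 mm height fitting the outline. Next I compute the tool yaw and shifts.

```bash
python3 - <<'E'
from h import *
s=robot.observe();M=Rn.from_rotvec(s["orientation"]).as_matrix()
print(M.round(3)); y=M[:,1];print("jaw yaw",np.degrees(np.arctan2(y[1],y[0])), s["q"])
p=s["ee_pos"];print(np.array([.5935,-.1857,.2])-p)
E
```

```text
[[-0.     0.345 -0.938]
 [ 0.002 -0.938 -0.345]
 [-1.    -0.002 -0.   ]]
jaw yaw -69.7888066323248 [-1.30342889e+00  1.31139604e-01  1.48916741e+00 -1.97466791e-05
  1.52303045e+00 -8.53833632e-02]
[ 0.38632295  0.37685467 -0.03031875]
```

{"api": "jog_arm", "payload": {
  "steps": [0.1,0.1,0.02,-8,0.2,0.2,0.02,-16,0.3,0.3,0.02,-22.2,0.386,0.377,0.02,-22.2,0.386,0.377,0.02,-22.2,0.386,0.377,0.02,-22.2,0.386,0.377,0.02,-22.2,0.386,0.377,0.02,-22.2,0.386,0.377,0.02,-22.2,0.386,0.377,0.02,-22.2,0.386,0.377,0.02,-22.2,0.386,0.377,0.02,-22.2,0.386,0.377,0.02,-22.2,0.386,0.377,0.02,-22.2],
  "hand": 1
}}

```text
time: 1.5
ee_pos: [0.5925, -0.1861, 0.2498]
orientation: [-2.202, 0.037, 2.204]
force: [0.4, -1.0, 0.4]
finger_gap: 0.0853
```

```bash
python3 - <<'E'
from h import *
s=robot.observe();im=robot.snapshot("wrist");cv2.imwrite("pics/w1r.png",im[:,:,::-1])
M=Rn.from_rotvec(s["orientation"]).as_matrix();y=M[:,1]
print(s["time"],s["ee_pos"],np.degrees(np.arctan2(y[1],y[0])),s["q"],s["force"])
e=ext("wrist",s);o=im[:,:,::-1].copy()
for z in(.149,.074): cv2.polylines(o,[np.round(proj(e,circ(.5935,-.1857,z,.03))).astype(int)],True,(0,255,0),1)
cv2.imwrite("pics/w1.png",o)
E
```

```text
1.5 [ 0.59252298 -0.18612253  0.24981779] -92.01447019809723 [-3.87591539e-01  1.81488612e-01  1.39820416e+00  1.18826796e-03
  1.56336026e+00  1.21835344e+00] [ 0.40233469 -0.95548855  0.42944712]
```

View pics/w1.png

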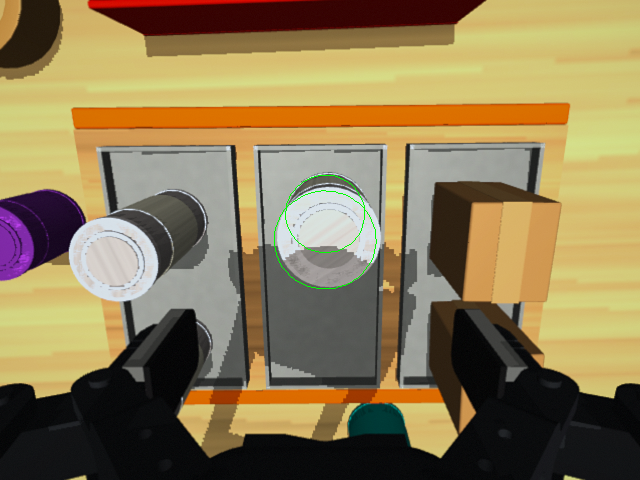

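The wrist image shows the lone tin at (328,235), lid and base matching the overlay, with the fingers centred and the neighbours clear. I'll descend and close.

{"api": "jog_arm", "payload": {
  "steps": [0.001,0,-0.04,0,0.001,0,-0.08,0,0.001,0,-0.11,0,0.001,0,-0.135,0,0.001,0,-0.15,0,0.001,0,-0.155,0,0.001,0,-0.155,0,0.001,0,-0.155,0]
}}

```text
time: 2.35
ee_pos: [0.5943, -0.1872, 0.0969]
orientation: [-2.205, 0.039, 2.201]
force: [1.4, 0.1, 1.0]
finger_gap: 0.0854
```

{"api": "jog_arm", "payload": {
  "steps": [0,0,0,0,0,0,0,0,0,0,0,0,0,0,0,0,0,0,0,0,0,0,0,0,0,0,0,0,0,0,0,0],
  "hand": 0,
  "grip_force": 35
}}

```text
time: 3.15
ee_pos: [0.5956, -0.1878, 0.099]
orientation: [-2.209, 0.041, 2.198]
force: [-1.7, -0.8, 5.4]
finger_gap: 0.0591
```

{"api": "jog_arm", "payload": {
  "steps": [-0.005,0.001,0,0,-0.015,0.002,0,0,-0.025,0.003,0,0,-0.035,0.004,0,0,-0.045,0.005,0,0,-0.055,0.006,0,0,-0.065,0.007,0,0,-0.075,0.008,0,0,-0.085,0.009,0,0,-0.092,0.01,0,0,-0.098,0.01,0,0,-0.102,0.01,0,0,-0.104,0.01,0,0,-0.104,0.01,0,0]
}}

```text
time: 4.55
ee_pos: [0.4911, -0.1778, 0.099]
orientation: [-2.208, 0.041, 2.199]
force: [-1.3, 0.9, 1.7]
finger_gap: 0.0592
```

{"api": "jog_arm", "payload": {
  "steps": [-0.003,0,0,0,-0.006,0,0,0,-0.008,0,0,0,-0.009,0,0,0,-0.01,0,0,0,-0.01,0,0,0]
}}

```text
time: 5.15
ee_pos: [0.4825, -0.1778, 0.0995]
orientation: [-2.212, 0.041, 2.195]
force: [7.7, 0.5, -3.1]
finger_gap: 0.0592
```

{"api": "jog_arm", "payload": {
  "steps": [-0.001,0,0,0,-0.0015,0,0,0,-0.0015,0,0,0]
}}

```text
time: 5.45
ee_pos: [0.4824, -0.1778, 0.0997]
orientation: [-2.215, 0.041, 2.192]
force: [8.1, 0.9, -6.3]
finger_gap: 0.0596
```

```bash
python3 - <<'E'
from h import *
for n in("scene","top"):
    im=robot.snapshot(n);crop(im,*((100,150,220,160) if n=="scene" else (340,135,190,145)),4 if n=="top" else 3,f"pics/{n}2.png")
s=robot.observe();print(s["time"],s["ee_pos"],s["force"])
E
```

```text
5.55 [ 0.48235923 -0.17784375  0.09972585] [ 8.23392252  0.03122148 -5.90831251]
```

View pics/top2.png

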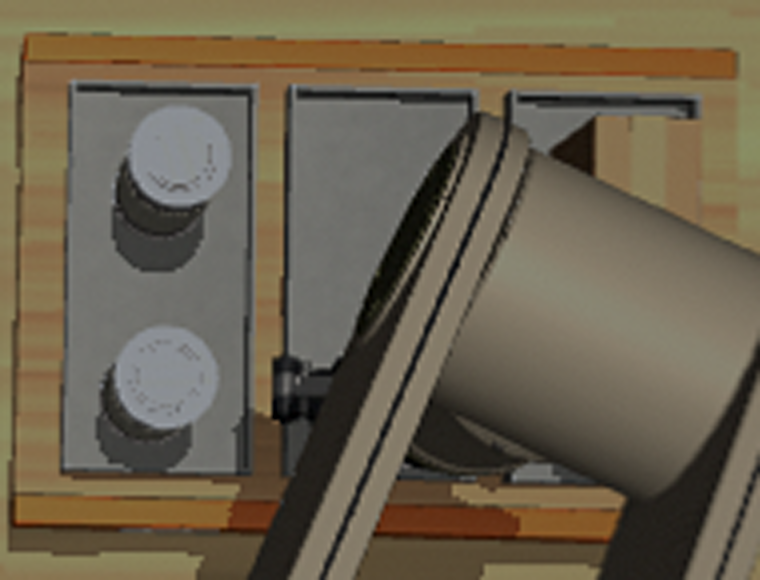

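View pics/scene2.png

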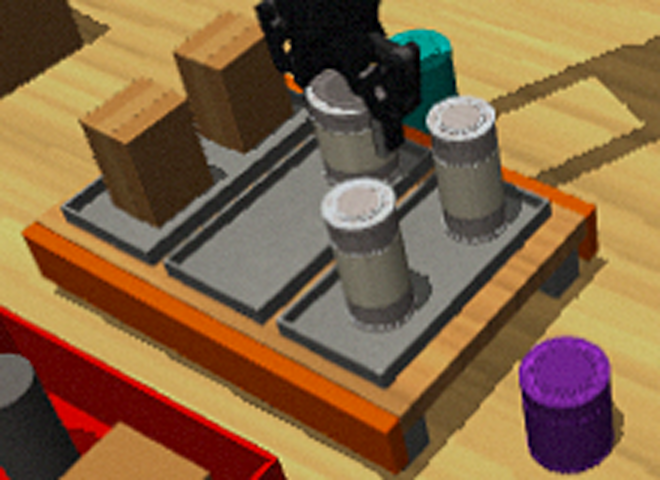

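The tin has stopped on the front lip (contact force about 8 N, no further travel). I'll relax and release.

{"api": "jog_arm", "payload": {
  "steps": [0,0,0,0,0,0,0,0]
}}

```text
time: 5.75
ee_pos: [0.4826, -0.1778, 0.0996]
orientation: [-2.216, 0.041, 2.191]
force: [3.6, -0.8, -4.5]
finger_gap: 0.059
```

{"api": "jog_arm", "payload": {
  "steps": [0,0,0,0,0,0,0,0,0,0,0,0,0,0,0,0,0,0,0,0,0,0,0,0],
  "hand": 1
}}

```text
time: 6.35
ee_pos: [0.4826, -0.1778, 0.0996]
orientation: [-2.216, 0.041, 2.192]
force: [-0.6, -0.5, 0.7]
finger_gap: 0.0853
```

{"api": "jog_arm", "payload": {
  "steps": [0,0,0.02,0,0,0,0.05,0,0,0,0.1,0,0.04,0,0.15,0,0.07,0,0.16,0,0.07,0,0.16,0]
}}

```text
time: 6.95
ee_pos: [0.5573, -0.1783, 0.2635]
orientation: [-2.225, 0.042, 2.186]
force: [-1.2, 0.0, -0.1]
finger_gap: 0.0852
```

```bash
python3 - <<'E'
from h import *
s=robot.observe();im=robot.snapshot("wrist");print(s["time"],s["ee_pos"],s["force"],s["orientation"])
e=ext("wrist",s);o=im[:,:,::-1].copy()
c=np.array([.5454,-.1776]);y=np.radians(-2.04);R=np.array([[np.cos(y),-np.sin(y)],[np.sin(y),np.cos(y)]])
q=np.array([[.098,.047],[.098,-.047],[-.098,-.047],[-.098,.047]])@R.T+c
cv2.polylines(o,[np.round(proj(e,np.c_[q,0*q[:,0]+.086])).astype(int)],True,(255,0,255),1)
p=R@[-.065,0]+c;print(p)
for z in(.149,.074): cv2.polylines(o,[np.round(proj(e,circ(*p,z,.03))).astype(int)],True,(0,255,0),1)
cv2.imwrite("pics/w3.png",o)
crop(robot.snapshot("scene"),100,150,220,160,3,"pics/s3.png")
E
```

```text
6.95 [ 0.55726389 -0.17832292  0.26347803] [-1.18577157  0.02807971 -0.14929455] [-2.22494824  0.04235433  2.18552205]
[ 0.4804412  -0.17528618]
```

View pics/w3.png

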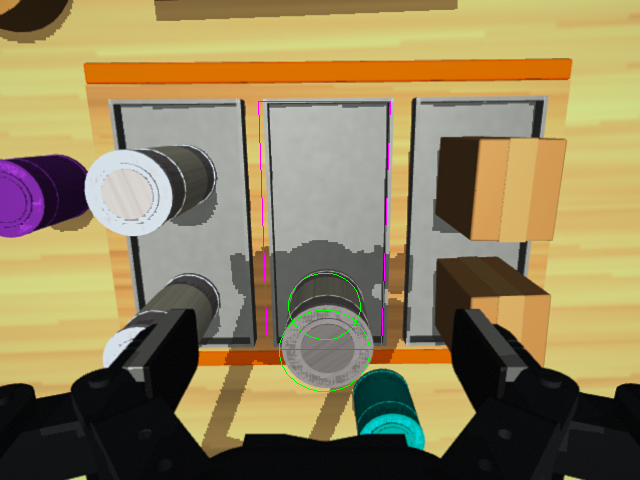

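View pics/s3.png

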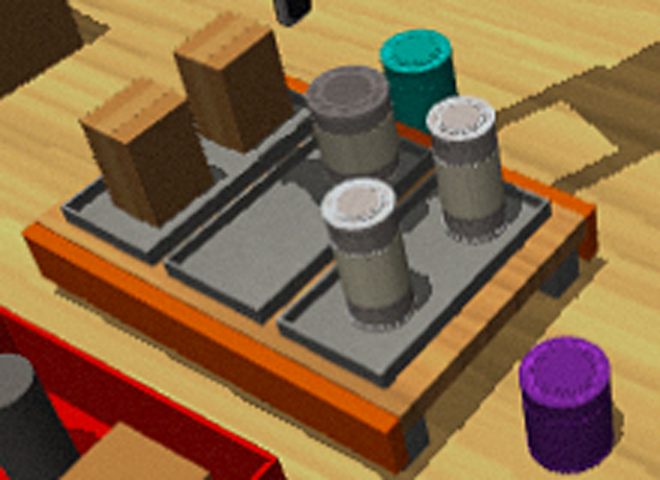

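The old tin is upright at the front lip, matching the predicted contact outline (wrist (326,347)). Next is the new tin.

{"api": "jog_arm", "payload": {
  "steps": [-0.005,0.048,0,0,-0.01,0.096,0,0,-0.015,0.144,0,0,-0.02,0.192,0,0,-0.025,0.24,0,0,-0.03,0.288,0,0,-0.036,0.336,0,0,-0.042,0.384,0,0,-0.047,0.432,0,0,-0.052,0.48,-0.02,0,-0.057,0.52,-0.04,0,-0.057,0.536,-0.06,0,-0.057,0.536,-0.06,0,-0.057,0.536,-0.06,0,-0.057,0.536,-0.06,0]
}}

```text
time: 8.55
ee_pos: [0.4964, 0.3571, 0.2003]
orientation: [-2.216, 0.042, 2.191]
force: [-0.4, -0.1, 0.8]
finger_gap: 0.0853
```

```bash
python3 - <<'E'
from h import *
s=robot.observe();im=robot.snapshot("wrist");print(s["time"],s["ee_pos"],s["force"],s["q"],Rn.from_rotvec(s["orientation"]).as_matrix().round(3))
e=ext("wrist",s);o=im[:,:,::-1].copy()
for z in(.075,0): cv2.polylines(o,[np.round(proj(e,circ(.4998,.3574,z,.03))).astype(int)],True,(0,255,0),1)
cv2.imwrite("pics/w4.png",o)
E
```

```text
8.55 [0.49640055 0.35708297 0.2003024 ] [-0.35926115 -0.09890532  0.76397737] [ 0.54405299  0.16837381  1.50308778 -0.00720995  1.46109647  2.15213106] [[ 0.011 -0.037 -0.999]
 [-0.001 -0.999  0.037]
 [-1.     0.001 -0.011]]
```

View pics/w4.png

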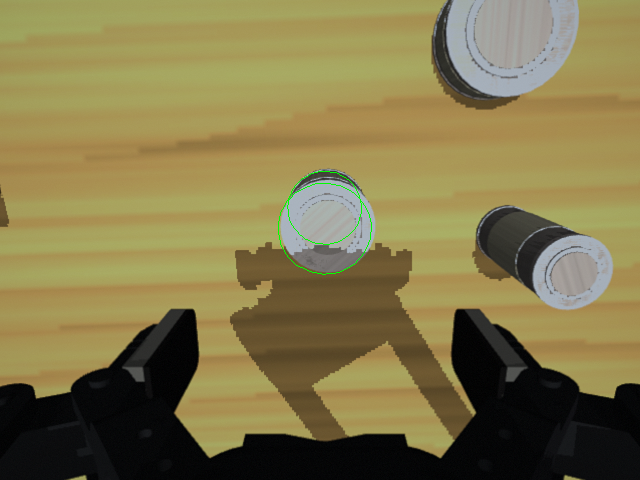

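The squat tin at wrist (327,228) matches the overlay. The slim tin (570,265) and the flat tin (510,35) are well clear, so I'm descending.

{"api": "jog_arm", "payload": {
  "steps": [0.004,0,-0.04,0,0.004,0,-0.08,0,0.004,0,-0.12,0,0.004,0,-0.145,0,0.004,0,-0.162,0,0.004,0,-0.17,0,0.004,0,-0.173,0,0.004,0,-0.173,0]
}}

```text
time: 9.4
ee_pos: [0.5017, 0.3575, 0.0291]
orientation: [-2.218, 0.041, 2.187]
force: [0.1, 0.7, 0.4]
finger_gap: 0.0855
```

{"api": "jog_arm", "payload": {
  "steps": [0,0,0,0,0,0,0,0,0,0,0,0,0,0,0,0,0,0,0,0,0,0,0,0,0,0,0,0,0,0,0,0],
  "hand": 0,
  "grip_force": 45
}}

```text
time: 10.2
ee_pos: [0.5031, 0.3579, 0.0312]
orientation: [-2.22, 0.039, 2.184]
force: [0.2, -1.8, 5.6]
finger_gap: 0.0593
```

{"api": "jog_arm", "payload": {
  "steps": [0,0,0.005,0,0,0,0.015,0,0,0,0.035,0,0,0,0.055,0,0,0,0.055,0]
}}

```text
time: 10.7
ee_pos: [0.5052, 0.3594, 0.0904]
orientation: [-2.224, 0.035, 2.176]
force: [1.5, 0.5, -3.5]
finger_gap: 0.0593
```

Lifted and held (gap 59 mm, weight about 3.5 N). I'll carry it high over the shelf.

{"api": "jog_arm", "payload": {
  "steps": [0,-0.005,0.03,0,0.002,-0.015,0.07,0,0.005,-0.035,0.11,0,0.01,-0.065,0.145,0,0.014,-0.105,0.17,0,0.018,-0.145,0.175,0,0.022,-0.185,0.175,0,0.026,-0.225,0.175,0,0.03,-0.265,0.175,0,0.034,-0.305,0.175,0,0.038,-0.345,0.175,0,0.042,-0.385,0.175,0,0.046,-0.425,0.175,0,0.05,-0.465,0.175,0,0.054,-0.497,0.175,0,0.058,-0.52,0.175,0,0.058,-0.532,0.175,0,0.058,-0.537,0.175,0,0.058,-0.537,0.175,0,0.058,-0.537,0.175,0]
}}

```text
time: 12.7
ee_pos: [0.5633, -0.1764, 0.2652]
orientation: [-2.224, 0.034, 2.176]
force: [1.2, 0.0, -3.3]
finger_gap: 0.0597
```

```bash
python3 - <<'E'
from h import *
s=robot.observe();im=robot.snapshot("wrist");M=Rn.from_rotvec(s["orientation"]).as_matrix();print(s["time"],s["ee_pos"],s["force"],M.round(3))
print("jaw",np.degrees(np.arctan2(M[1,1],M[0,1])))
cv2.imwrite("pics/w5.png",im[:,:,::-1])
crop(robot.snapshot("scene"),100,100,220,200,3,"pics/s5.png")
E
```

```text
12.7 [ 0.56327383 -0.17642886  0.26522464] [ 1.15926713  0.0278586  -3.28234208] [[ 0.022 -0.036 -0.999]
 [ 0.005 -0.999  0.036]
 [-1.    -0.006 -0.022]]
jaw -92.06071203141819
```

View pics/w5.png

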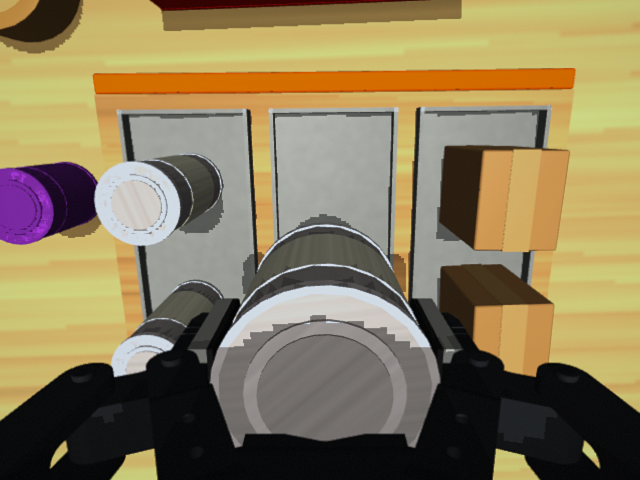

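View pics/s5.png

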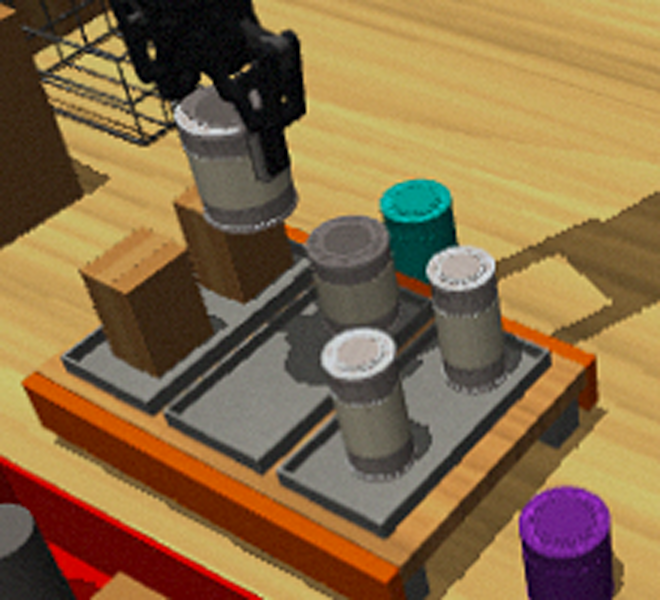

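The tin is held upright above the tray, with the old tin untouched and ahead of it. Lowering, with the last millimetres slow.

{"api": "jog_arm", "payload": {
  "steps": [0.001,-0.001,-0.02,0,0.001,-0.001,-0.05,0,0.001,-0.001,-0.08,0,0.001,-0.001,-0.11,0,0.001,-0.001,-0.13,0,0.001,-0.001,-0.144,0,0.001,-0.001,-0.151,0,0.001,-0.001,-0.153,0,0.001,-0.001,-0.153,0]
}}

```text
time: 13.7
ee_pos: [0.565, -0.1775, 0.1134]
orientation: [-2.227, 0.034, 2.175]
force: [-0.5, 1.2, -3.6]
finger_gap: 0.0593
```

{"api": "jog_arm", "payload": {
  "steps": [0,0,-0.001,0,0,0,-0.002,0,0,0,-0.003,0,0,0,-0.004,0]
}}

```text
time: 14.1
ee_pos: [0.5651, -0.1776, 0.1097]
orientation: [-2.227, 0.034, 2.175]
force: [0.5, 0.1, -4.2]
finger_gap: 0.0592
```

{"api": "jog_arm", "payload": {
  "steps": [0,0,-0.001,0,0,0,-0.002,0,0,0,-0.003,0,0,0,-0.003,0]
}}

```text
time: 14.5
ee_pos: [0.565, -0.1775, 0.1064]
orientation: [-2.227, 0.034, 2.175]
force: [-0.0, 1.0, -4.6]
finger_gap: 0.0592
```

{"api": "jog_arm", "payload": {
  "steps": [0,0,-0.001,0,0,0,-0.0015,0,0,0,-0.0015,0]
}}

```text
time: 14.8
ee_pos: [0.5652, -0.1775, 0.1054]
orientation: [-2.228, 0.034, 2.175]
force: [-0.3, 1.3, -0.1]
finger_gap: 0.0595
```

{"api": "jog_arm", "payload": {
  "steps": [0,0,-0.001,0,0,0,-0.0015,0,0,0,-0.0015,0]
}}

```text
time: 15.1
ee_pos: [0.5655, -0.1775, 0.1053]
orientation: [-2.229, 0.034, 2.174]
force: [-4.9, 3.1, 8.2]
finger_gap: 0.0589
```

The tin is on the tray floor (force turned to +8 N). I'll release and withdraw.

{"api": "jog_arm", "payload": {
  "steps": [0,0,0,0,0,0,0,0,0,0,0,0,0,0,0,0,0,0,0,0,0,0,0,0],
  "hand": 1
}}

```text
time: 15.7
ee_pos: [0.5655, -0.1775, 0.1051]
orientation: [-2.228, 0.034, 2.174]
force: [0.1, -0.4, 0.1]
finger_gap: 0.0853
```

{"api": "jog_arm", "payload": {
  "steps": [0,0,0.015,0,0,0,0.04,0,0,0,0.08,0,0,0,0.12,0,0,0,0.16,0,-0.04,-0.03,0.18,0,-0.08,-0.07,0.18,0,-0.12,-0.11,0.18,0,-0.15,-0.15,0.18,0,-0.18,-0.19,0.18,0,-0.21,-0.22,0.18,0,-0.21,-0.22,0.18,0,-0.21,-0.22,0.18,0]
}}

```text
time: 17.0
ee_pos: [0.3543, -0.3988, 0.2862]
orientation: [-2.228, 0.039, 2.172]
force: [-0.5, 0.5, -0.5]
finger_gap: 0.0853
```

```bash
python3 - <<'E'
from h import *
print(robot.observe()["time"],robot.observe()["ee_pos"])
crop(robot.snapshot("scene"),100,150,220,160,3,"pics/s6.png")
crop(robot.snapshot("top"),340,135,190,145,4,"pics/t6.png")
E
```

```text
17.0 [ 0.35431126 -0.39879462  0.28618792]
```

View pics/s6.png

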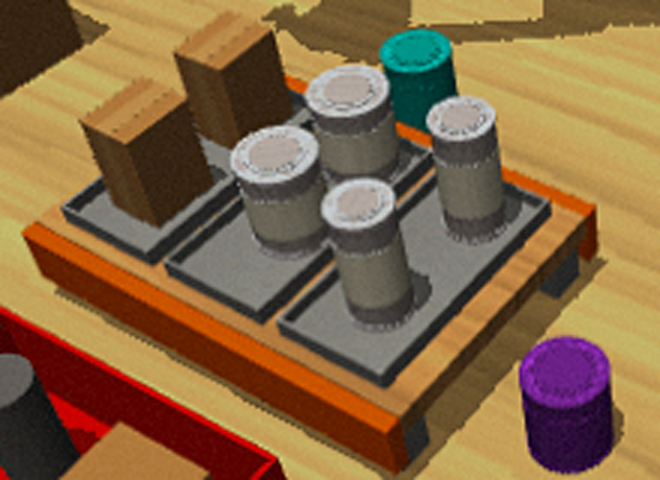

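View pics/t6.png

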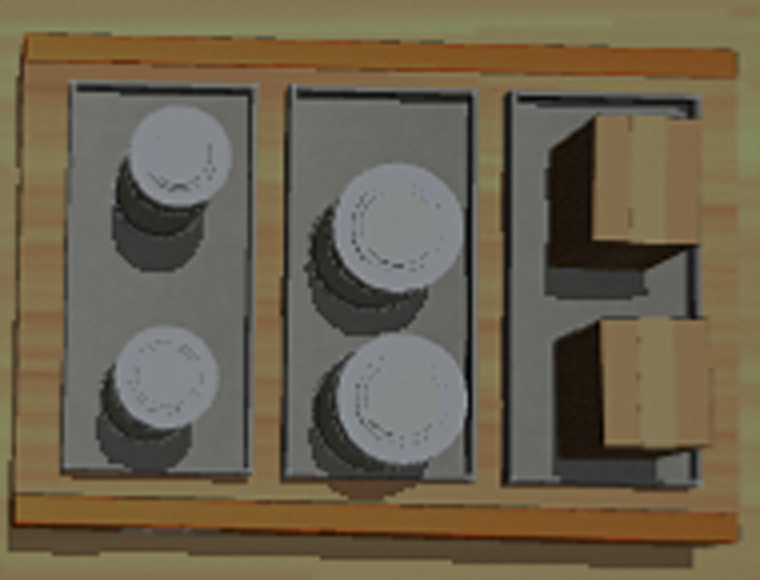

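```bash
python3 - <<'E'
from h import *
e=ext("top");c=np.array([.5454,-.1776]);y=np.radians(-2.04);R=np.array([[np.cos(y),-np.sin(y)],[np.sin(y),np.cos(y)]])
for p in((402,399),(398,227),(420,163)):
    b=back(e,[[(p[0]+.5)/4-.5+340,(p[1]+.5)/4-.5+135]],.149)[0][:2];print(b,((b-c)@R*1000).round(1))
E
```

```text
[ 0.4817683  -0.17512365] [-63.7   0.2]
[ 0.56304658 -0.1747903 ] [17.5  3.4]
[ 0.59353995 -0.18567348] [48.4 -6.4]
```

The measured old-tin position is -63.7 mm against the ideal -65, which is within calibration error. There is time to check the lip contact up close from the front.

{"api": "jog_arm", "payload": {
  "steps": [0,0.01,0,8,0.005,0.02,0,16,0.01,0.03,0,24,0.015,0.045,0,32,0.02,0.06,0,40,0.025,0.07,0,48,0.03,0.08,0,56,0.035,0.09,0,64,0.04,0.1,0,72,0.045,0.11,0,80,0.05,0.12,0,88,0.055,0.13,0,96,0.06,0.145,0,104,0.065,0.16,0,112,0.07,0.175,0,120,0.075,0.19,0,128,0.08,0.2,0,136,0.085,0.21,0,144,0.085,0.215,-0.01,152,0.085,0.22,-0.02,160]
}}

```text
time: 19.1
ee_pos: [0.4422, -0.1747, 0.2663]
orientation: [0.295, 1.575, -0.295]
force: [0.3, 0.4, -0.3]
finger_gap: 0.0858
```

{"api": "jog_arm", "payload": {
  "steps": [0,0,0,8,0,0,0,16,0,0,0,20,0,0,0,20,0,0,0,20]
}}

```text
time: 19.6
ee_pos: [0.4427, -0.1735, 0.2665]
orientation: [0.018, 1.595, -0.024]
force: [-0.2, -0.3, -0.0]
finger_gap: 0.0852
```

```bash
python3 - <<'E'
from h import *
s=robot.observe();print(s["time"],s["ee_pos"],s["q"])
im=robot.snapshot("wrist");cv2.imwrite("pics/w7.png",im[:,:,::-1])
np.save("w7pose.npy",np.r_[s["ee_pos"],s["orientation"]])
E
```

```text
19.6 [ 0.44267975 -0.17345148  0.26653697] [-0.47052411 -0.2027755   1.74976113 -0.01402748  1.61425566 -2.01559664]
```

View pics/w7.png

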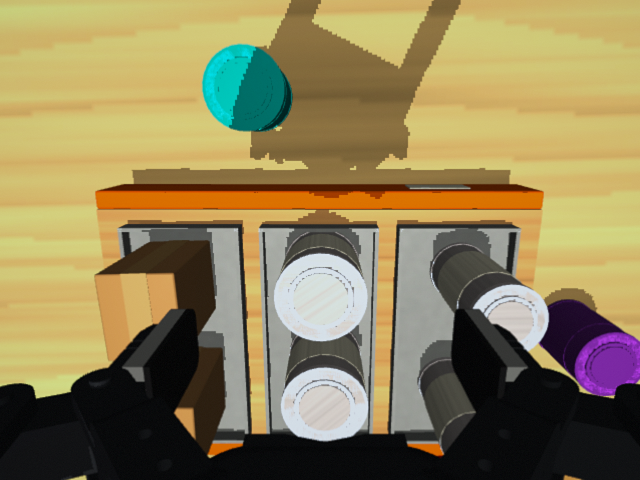

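```bash
python3 - <<'E'
from h import *
im=cv2.imread("pics/w7.png");cv2.imwrite("pics/w7c.png",cv2.resize(im[210:310,255:385],None,fx=6,fy=6,interpolation=cv2.INTER_CUBIC))
E
```

```text
(no output)
```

View pics/w7c.png

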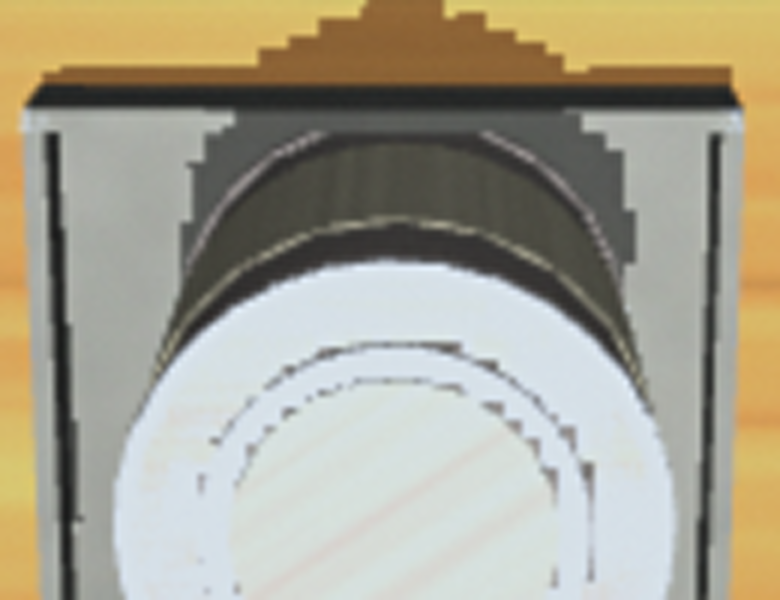

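```bash
python3 - <<'E'
from h import *
v=np.load("w7pose.npy");e=ext("wrist",dict(ee_pos=v[:3],orientation=v[3:]))
c=np.array([.5454,-.1776]);y=np.radians(-2.04);R=np.array([[np.cos(y),-np.sin(y)],[np.sin(y),np.cos(y)]])
tr=lambda P:np.c_[np.array(P)[:,:2]@R.T+c,np.array(P)[:,2]]
ys=np.linspace(-.03,.03,201)
lip=(proj(e,tr(np.c_[0*ys-.095,ys,0*ys+.086]))-[255,210])*6
lo=(proj(e,tr(np.c_[0*ys-.098,ys,0*ys+.086]))-[255,210])*6
print("lip inner row",lip[100],"outer",lo[100])
for g in(0,.001,.002,.003,.004):
    a=np.linspace(0,2*np.pi,1441);C=(proj(e,tr(np.c_[-.065+g+.03*np.cos(a),.03*np.sin(a),0*a+.074]))-[255,210])*6
    L=np.interp(C[:,0],lip[::-1,0] if lip[0,0]>lip[-1,0] else lip[:,0],lip[::-1,1] if lip[0,0]>lip[-1,0] else lip[:,1])
    hid=(C[:,1]<L)&(np.cos(a)<0)
    print(g,"top row",C[:,1].min().round(1),"hidden chord",np.ptp(C[hid,0]).round(0) if hid.any() else 0)
E
```

```text
lip inner row [415.60593101 113.88885312] outer [415.82521877  91.21882179]
0 top row 94.3 hidden chord 184.0
0.001 top row 101.6 hidden chord 147.0
0.002 top row 108.9 hidden chord 93.0
0.003 top row 116.2 hidden chord 0
0.004 top row 123.5 hidden chord 0
```

The base rim disappears behind the lip over about 165 px. The model gives 184 px for a zero gap, 147 for 1 mm and 93 for 2 mm, so the old tin stands against the lip to within about 0.5 mm. Handing in.

```bash
python3 -c "
from rig import robot
print(robot.sign_off())"
```

```text
the job is handed in; nothing more can be done
None
```

The job is done and handed in at about 20 s of the 58 s allowed. The old tin was in the middle tray, so I gripped it and slid it forward until it stopped on the front lip. Then I fetched the matching squat tin from the table and lowered it until the tray floor took its weight before letting go.

**Final checks:**
- **Upright:** both tins stand upright in the middle tray. The full trays and the purple and turquoise look-alikes look undisturbed in the last pictures.
- **Old tin:** the top camera puts its centre at x' = -63.7 mm, against -65 mm for exact lip contact. That 1.3 mm disagreement is within the 2 mm calibration. The close-up from the front and the push force during the pull both indicate contact, with at most about 0.5 mm of gap.
- **New tin:** its centre is at about x' = +17 mm, y' = +3 mm, roughly 20 mm behind the old tin.
- **Arm:** the gripper was open and clear of everything at hand-in.

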